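Open a tight raw-material jar in its clamp stand

TASK

The square jar stands in the nest of a small stand that keeps it from turning, with the stand's steel hasp lying over its tight screw cap. Swing the hasp well clear of the cap and leave it there, then unscrew the cap anticlockwise, stopping once its threads come free (about a fifth to a quarter turn; do not spin it on), with the jar staying down in its nest. Lift the cap straight off and finish still holding it in the gripper, level, a few centimetres above the jar's mouth; leave everything else on the bench where it is.

Things in the scene. Friction and masses are not known exactly. Their poses are not given: they have to be found in the camera images.
- holder: Stand fixed to the bench: steel plate 10 mm thick, its x from -54 to +96 mm, 104 mm wide, with a square aluminium nest (72 mm inside, walls 6 mm thick, 28 mm tall above the plate) and, at x +78 mm, y 0, a round post 16 mm thick, top 114 mm above the bench. Origin: on the bench under the nest's centre; z up. Yaw is within 0.5 of 0 (at 0 the post is on the side away from the robot).
- hasp (a joint): Hasp angle, rad. 0: the strap points from the post along the stand's -x, across the cap's centre. It starts at 0 to 0.25 and grows to a stop at 1.7, clockwise seen from above, the knob moving towards the stand's +y side. From 0.9 on it is well clear of the cap. Light friction (about 1 N at the knob); stays where left.
- hasp_knob (a point): Middle of the round upright knob near the hasp's free end, 108 mm from the pivot axis: 12 mm diameter, 30 mm tall, this point half-way up, 134 mm above the bench; the strap's top is 15 mm below it. It does not itself turn on the strap. Pinch it from above or push it sideways.
- hasp_pivot (a point): Point on the vertical axis of the hasp's pivot, 115 mm above the bench, level with the strap's underside. The hasp is a flat steel strap 20 mm wide, 4 mm thick, 114 mm long from this axis, that turns level, 5 mm above the cap.
- jar: Square amber glass jar, loose in the nest (1 mm play a side) and braced by it against turning: body 70 x 70 mm, 58 mm tall, sloping shoulder to 66 mm, then a neck 42 mm in diameter up to 94 mm; 0.4 kg. Origin: centre of its underside, 10 mm above the bench; z up, x and y square to its sides, as the stand's.
- jar_mouth (a point): Centre of the jar's mouth, 97 mm above its underside: top of a white sprung sealing disc that pushes the cap up with about 10 N (this makes it tight) and rises at most 3.5 mm. Three lugs in the cap sit under the neck's thread: turned anticlockwise seen from above, the cap rises 2.5 mm and is free to lift from about 0.95 rad; past about 1.75 rad the lugs meet the next thread.
- cap_center (a point): Centre of the round black screw cap, half-way up: 60 mm diameter, 24 mm tall, 60 g. Screwed tight it is 98 mm above the bench, its lower rim 10 mm above the shoulder's slope and 18 mm above the jar's square body. It takes 0.3 to 0.7 N m to start turning; a grip of some 50 N holds. Once free it must rise about 25 mm to clear the mouth.
- flask_mid (a point): Bystander: amber bottle, 40 mm diameter, 85 mm tall; half-way up.
- vial_mid (a point): Bystander: small clear bottle, 30 mm diameter, 70 mm tall; half-way up.
- pot_mid (a point): Bystander: low round amber jar, 60 mm diameter, 60 mm tall; half-way up.
- beaker_mid (a point): Bystander: open glass beaker, 64 mm diameter, 85 mm tall; half-way up.
- dish_mid (a point): Bystander: white weighing dish, 80 mm diameter, 20 mm tall; half-way up.
- spatula_grip (a point): Bystander: steel spatula 180 mm long lying on the bench; on its handle.
- strips_mid (a point): Bystander: holder for paper smelling strips, 50 mm square foot, about 175 mm tall; 50 mm above the bench.
- spare_mid (a point): Bystander: spare black screw cap lying on the bench by the stand, 60 mm diameter, 24 mm tall; half-way up.
There are look-alikes about, which are no part of the job. Leave any green or pink look-alike of the holder alone.

How it is judged:
By the outcome, as a careful person would: the job done as asked, in the order asked, and still so for the second after the job is handed in, while the arm keeps its last pose, push and grip.
It also fails if it takes over 48 s, if anything falls off the work surface, if the arm or the gripper's body presses on something with over 40 N, if the wrist force passes 120 N, or if a joint passes its speed limit or range.

ROBOT

A 6-joint arm with a two-finger parallel gripper is mounted at the origin on the work surface. World frame = base frame: x ahead of the robot, y to its left, z up, the work surface at z = 0. Lengths are in m, angles in rad, forces in N, time in s.
With the tool pointing down it reaches from about 0.225 to 0.875 m from the base axis. Payload 3.4 kg.
Tool frame: the origin (TCP) lies on the centre line of the jaws, within the pads' length; the fingertips stand 17 mm ahead of it and the grasp point (between the pads) lies 2 mm behind it; z points along the fingers, y is the line along which they close (so a half turn about z gives the same grasp; the last joint's range is limited). The gripper opens to 85 mm and grips with 20 to 120 N. Pads are 22 mm wide; open, the fingers measure 114 mm over their backs; the gripper's body (76 mm by 85 mm) begins 54 mm behind the grasp point. The pads swing forward as they close: fully open they stand 13 mm farther back than shut.
Start: joints at [1.208, 0.276, 1.505, -0, 1.361, -0.121], TCP at [0.138, 0.558, 0.248] pointing down, gripper open.
Joint ranges: [-2.89, 2.89], [-0.75, 2.08], [0.22, 2.7], [-1.18, 4.32], [0.11, 2.71], [-2.7, 2.7]. Speed limits (rad/s): [2.57, 2.57, 3.14, 3.14, 3.14, 3.14].

INTERFACE

Orientations are given as a unit quaternion [w, x, y, z].
In Python, from rig import manip gives the robot as it stands.
- The arm moves only by the tool move_arm, never from a script. Its argument "steps" is one flat list of numbers, 7 for each row, row after row: the turn, a rotation vector about the world's x, y, z normalised to -1 to 1, where 1 is 360 degrees, then the shift along the world's x, y, z normalised to -1 to 1, where 1 is 1 m, then the opening, from -1 (shut) to 1 (fully open). A call has exactly 10 rows; each row is the pose to reach, as a shift and turn from the pose commanded when the call began, turning the shorter way round; what a row does not reach only later rows make up. A row lasts 1/10 s, in which the tool goes at most 50 mm and 8.59 degrees, less where a joint would pass 70% of its speed; a pose out of reach is approached as far as the arm can. A call with a number of a shift or a turn outside -1 to 1 is refused whole. A call with a gripper value outside its range is refused whole. The fingers move at their own pace and stop on an object; "squeeze" is the grip in N (left out, the last holds). Time passes only in rows, so rows that repeat a pose let the fingers close, or fill a call up. It gives the time, the measured TCP pose, the force, the opening and the grip force at its end, in the units of the state.
- manip.get_state(): the state, without advancing time (a new reading comes with each control period).
- manip.get_image(name): name is "side" or "top"; returns a dict with "pixels" (480x640x3 uint8, blue, green, red), "fx", "fy", "cx", "cy" (pixels), "R" (3x3) and "t" (3): a world point X has camera coordinates R X + t. Camera axes: x right, y down, z forward; pixel columns grow to the right and rows downward; lengths in m; the calibration is good to about 2 mm. A picture is of the moment at which its call begins. There is no depth.
- manip.sign_off(): hands the job in; it is judged then, once.
The state is a dict: "clock": time; "qpos": joint angles; "qd": joint speeds; "effort": joint torques, N m; "position": TCP position; "ee_rot": TCP orientation; "contact_force": force on the tool from outside, world axes, zero at the start; "moment": the same for the moment, N m; "width": finger opening in m; "gripper_force": force on a finger pad.
Only numpy, scipy, OpenCV 4.12 (cv2) and the standard library are available. Lean on these libraries where they do the work, as an engineer would, in place of code of your own. Each camera call takes 0.05 s, during which the arm holds its last target. There are 200 camera calls.

## Working session

There is one attempt and no reset: what is moved stays moved. The work goes in short steps, Python scripts to look and compute and a tool call to move; the robot and the scene stay as the last step left them, time stands still between calls to the robot, and variables do not carry over. Pictures are saved under pics/ and viewed, at most 10 in all, crops included, and the job is handed in when it is done.

Besides the shell and the picture viewer there is one more tool, called as name(argument=value, ...), one argument or row to a line, values as JSON. move_arm: Moves the arm, as the interface text tells. Scaled input: -1 to 1 covers 1 m each way for a shift and 360 degrees each way for a turn. Its arguments: {"type":"object","properties":{"steps":{"type":"array"},"squeeze":{"type":"number"}},"required":["steps"]}

```bash
mkdir -p pics; ls; python3 - <<'E'
from rig import manip
import cv2, pickle
d={}
for n in("top","side"):
    im=manip.get_image(n); d[n]=im; cv2.imwrite(f"pics/{n}0.png",im["pixels"])
    print(n,im["fx"],im["cx"],im["cy"],im["R"],im["t"])
pickle.dump(d,open("d0.pkl","wb"))
print(manip.get_state())
E
```

```text
pics
top 557.7050603501037 320.1242962217637 240.7350439486513 [[ 0.01770563 -0.99961715  0.02126189]
 [-0.99401326 -0.01989149 -0.10743356]
 [ 0.10781536 -0.01923242 -0.99398489]] [-0.00151642  0.46860921  1.33394043]
side 613.633853662691 329.57175029630486 227.14438510355873 [[ 0.9862283  -0.16494655  0.01209866]
 [-0.09776927 -0.64044416 -0.76175616]
 [ 0.13339757  0.75008261 -0.64775086]] [-0.4595356   0.11756431  1.32853685]
{'clock': 0.1, 'qpos': array([ 1.20801105e+00,  2.76551949e-01,  1.50601561e+00, -1.76744895e-05,
        1.36068795e+00, -1.20993107e-01]), 'qd': array([-0.00040606,  0.00014024, -0.00277189, -0.00181076,  0.00011439,
        0.00057225]), 'effort': array([ 1.90330473e-03, -4.17697477e+01, -2.46408784e+01, -4.45393039e-05,
        5.84942507e-03, -2.71303185e-05]), 'position': array([0.13752926, 0.5578561 , 0.24751105]), 'ee_rot': array([-1.90767843e-04,  1.20599920e-01,  9.92700845e-01, -8.09291334e-04]), 'contact_force': array([-0.14821831,  0.44914081, -0.10788944]), 'moment': array([ 0.02190879, -0.01346629,  0.0533166 ]), 'gripper_force': 0.0, 'width': 0.08543542471804894}
```

View pics/top0.png

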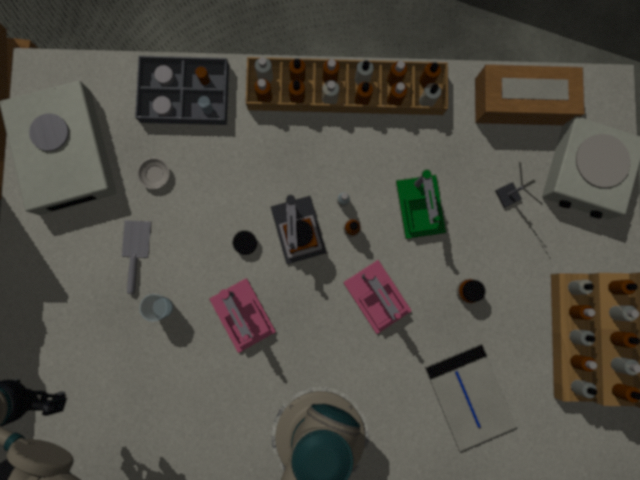

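View pics/side0.png

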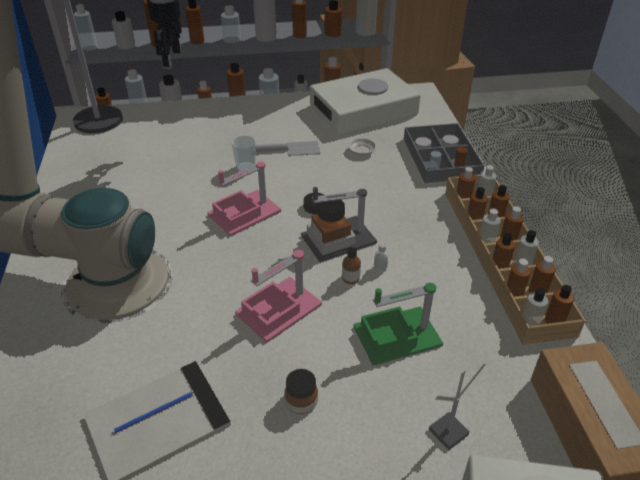

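The candidates for the stand in the top view are pink (243,315), pink (378,298), green (421,207), and bare steel with jar and black cap (299,230). The last fits: it has a steel plate, an amber jar with a cap, and its post is on the far side. I'll check it in one enlarged crop.

```bash
python3 - <<'E'
import cv2,pickle,numpy as np
d=pickle.load(open("d0.pkl","rb"))
a=d["top"]["pixels"][185:275,255:345]; b=d["side"]["pixels"][175:265,295:385]
g=lambda i:cv2.convertScaleAbs(cv2.resize(i,(400,400),interpolation=cv2.INTER_CUBIC),alpha=1.8)
a,b=[cv2.resize(cv2.convertScaleAbs(x,alpha=1.6),(400,400),interpolation=cv2.INTER_CUBIC) for x in(a,b)]
cv2.imwrite("pics/crop.png",np.hstack([a,b]))
E
```

```text
(no output)
```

View pics/crop.png

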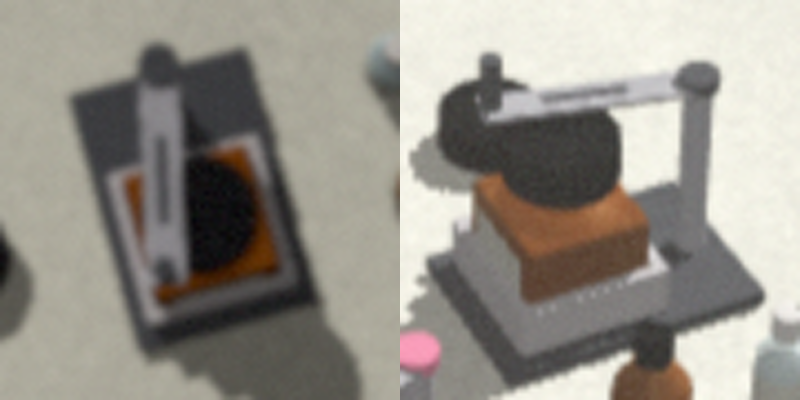

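The crop confirms it: steel plate, amber jar and black cap, with the strap lying over the cap. In the left crop the pivot is at (158,65), the knob at (165,270), the cap at about (207,213), and the plate corners are at (75,98), (245,48), (315,303), (148,352).

```bash
cat > h.py <<'E'
import numpy as np
def ray(im,p,z):
    R,t=np.array(im["R"]),np.array(im["t"])
    c=-R.T@t; d=R.T@np.array([(p[0]-im["cx"])/im["fx"],(p[1]-im["cy"])/im["fy"],1])
    return c+d*(z-c[2])/d[2]
def proj(im,X):
    q=np.array(im["R"])@np.array(X)+np.array(im["t"]); return np.array([im["fx"]*q[0]/q[2]+im["cx"],im["fy"]*q[1]/q[2]+im["cy"]])
E
python3 - <<'E'
import pickle,numpy as np
from h import *
np.set_printoptions(precision=4,suppress=True)
d=pickle.load(open("d0.pkl","rb"));T,S=d["top"],d["side"]
s=90/400
t=lambda u,v:(255+(u+.5)*s-.5,185+(v+.5)*s-.5)
q=lambda u,v:(295+(u-400+.5)*s-.5,175+(v+.5)*s-.5)
P=np.array([ray(T,t(*c),.010) for c in((75,98),(245,48),(315,303),(148,352))]);print(P)
ax=(P[0]+P[1]-P[2]-P[3]);ay=(P[0]+P[3]-P[1]-P[2])
y1=np.arctan2(ax[1],ax[0]);y2=np.arctan2(-ay[0],ay[1]);print("yaw",y1,y2,np.linalg.norm(ax)/2,np.linalg.norm(ay)/2)
yaw=(y1*150+y2*104)/254
c=P.mean(0);u=np.array([np.cos(yaw),np.sin(yaw),0]);o=c-.021*u
print("origin from plate",o)
piv=ray(T,t(158,65),.122);print("pivot top",piv,"side",ray(S,q(698,78),.122),"-> origin",piv-.078*u, "from o",o+.078*u)
print("cap top view",ray(T,t(207,213),.110), "side bottom rim front?")
k=ray(T,t(165,266),.149);print("knob",k,ray(S,q(490,58),.149))
kk=k-piv;print("hasp",yaw+np.pi-np.arctan2(kk[1],kk[0]),np.hypot(*kk[:2]))
for n,p,z in(("spare",(245,242),.02),("flask",(352,228),.08),("vial",(344,201),.065),("pinkpost",(230,293),.12)):print(n,ray(T,p,z))
E
```

```text
[[ 0.5527  0.129   0.01  ]
 [ 0.583   0.0348  0.01  ]
 [ 0.4407 -0.0067  0.01  ]
 [ 0.4118  0.085   0.01  ]]
yaw 0.2933738782010353 0.30865632107948116 0.14792996594954785 0.09749838886088223
origin from plate [0.4769 0.0543 0.01  ]
pivot top [0.5518 0.0791 0.122 ] side [0.5506 0.0773 0.122 ] -> origin [0.4773 0.0561 0.122 ] from o [0.5515 0.0773 0.01  ]
cap top view [0.4773 0.0526 0.11  ] side bottom rim front?
knob [0.4456 0.0723 0.149 ] [0.4438 0.0739 0.149 ]
hasp 6.518497908941267 0.10640333401298664
spare [0.4624 0.1904 0.02  ]
flask [ 0.4942 -0.0659  0.08  ]
vial [ 0.5607 -0.0472  0.065 ]
pinkpost [0.3367 0.2086 0.12  ]
```

The estimates agree: stand origin about (0.477, 0.054), yaw 0.30, hasp about 0.235 rad, knob about (0.4445, 0.0717). First I'll move above the knob.

move_arm(
  steps=[0,0,0.0484,0.307,-0.486,-0.04,-0.1,0,0,0.0484,0.307,-0.486,-0.04,-0.1,0,0,0.0484,0.307,-0.486,-0.04,-0.1,0,0,0.0484,0.307,-0.486,-0.04,-0.1,0,0,0.0484,0.307,-0.486,-0.04,-0.1,0,0,0.0484,0.307,-0.486,-0.04,-0.1,0,0,0.0484,0.307,-0.486,-0.04,-0.1,0,0,0.0484,0.307,-0.486,-0.04,-0.1,0,0,0.0484,0.307,-0.486,-0.04,-0.1,0,0,0.0484,0.307,-0.486,-0.04,-0.1],
  squeeze=25,
)

```text
clock: 1.1
position: [0.4027, 0.1377, 0.2137]
ee_rot: [0.0, -0.031, 1.0, 0.0]
contact_force: [0.5, 0.5, 0.2]
width: 0.0385
gripper_force: 0.0
```

move_arm(
  steps=[0,0,0,0.041,-0.065,-0.007,-0.1,0,0,0,0.041,-0.065,-0.007,-0.1,0,0,0,0.041,-0.065,-0.007,-0.1,0,0,0,0.041,-0.065,-0.007,-0.1,0,0,0,0.041,-0.065,-0.007,-0.1,0,0,0,0.041,-0.065,-0.007,-0.1,0,0,0,0.041,-0.065,-0.007,-0.1,0,0,0,0.041,-0.065,-0.007,-0.1,0,0,0,0.041,-0.065,-0.007,-0.1,0,0,0,0.041,-0.065,-0.007,-0.1],
)

```text
clock: 2.1
position: [0.4432, 0.0748, 0.2069]
ee_rot: [0.0, -0.031, 1.0, 0.0]
contact_force: [-0.4, 0.5, 0.3]
width: 0.0387
gripper_force: 0.0
```

move_arm(
  steps=[0,0,0,0.001,-0.003,-0.03,-0.1,0,0,0,0.001,-0.003,-0.05,-0.1,0,0,0,0.001,-0.003,-0.066,-0.1,0,0,0,0.001,-0.003,-0.066,-0.1,0,0,0,0.001,-0.003,-0.066,-0.1,0,0,0,0.001,-0.003,-0.066,-1,0,0,0,0.001,-0.003,-0.066,-1,0,0,0,0.001,-0.003,-0.066,-1,0,0,0,0.001,-0.003,-0.066,-1,0,0,0,0.001,-0.003,-0.066,-1],
)

```text
clock: 3.1
position: [0.445, 0.0717, 0.1418]
ee_rot: [0.001, -0.031, 1.0, 0.0]
contact_force: [-0.3, 1.0, 5.7]
width: 0.0109
gripper_force: 25.9
```

move_arm(
  steps=[0,0,-0.023,0.0003,0.0155,0.002,-1,0,0,-0.046,0.0027,0.0307,0.002,-1,0,0,-0.069,0.0074,0.0454,0.002,-1,0,0,-0.092,0.0141,0.0593,0.002,-1,0,0,-0.115,0.0228,0.0721,0.002,-1,0,0,-0.138,0.0332,0.0836,0.002,-1,0,0,-0.161,0.0452,0.0934,0.002,-1,0,0,-0.184,0.0584,0.1012,0.002,-1,0,0,-0.184,0.0584,0.1012,0.002,-1,0,0,-0.184,0.0584,0.1012,0.002,-1],
)

```text
clock: 4.1
position: [0.5014, 0.1745, 0.142]
ee_rot: [-0.002, 0.52, 0.854, 0.0]
contact_force: [-3.3, 4.4, -1.5]
width: 0.0106
gripper_force: 25.8
```

Now I'll release the knob, rise and take a picture.

move_arm(
  steps=[0,0,0,0,0,0,-0.3,0,0,0,0,0,0,-0.3,0,0,0,0,0,0,-0.3,0,0,0,0,0,0.03,-0.3,0,0,0,0,0,0.08,-0.3,0,0,0,0,0,0.08,1,0,0,0.02,0,0,0.08,1,0,0,0.04,0,0.03,0.08,1,0,0,0.06,0,0.07,0.08,1,0,0,0.08,0,0.1,0.08,1],
)

```text
clock: 5.1
position: [0.5029, 0.274, 0.223]
ee_rot: [0.0, 0.289, 0.957, 0.001]
contact_force: [0.3, 0.6, 0.6]
width: 0.0852
gripper_force: 0.0
```

```bash
python3 - <<'E'
from rig import manip
import cv2, pickle,numpy as np
d={n:manip.get_image(n) for n in("top","side")}
pickle.dump(d,open("d1.pkl","wb"))
a=d["top"]["pixels"][185:275,255:345]; b=d["side"]["pixels"][160:280,285:405]
a,b=[cv2.resize(cv2.convertScaleAbs(x,alpha=1.8),(400,400),interpolation=cv2.INTER_CUBIC) for x in(a,b)]
cv2.imwrite("pics/crop1.png",np.hstack([a,b])); s=manip.get_state(); print(s["position"],s["ee_rot"],s["width"])
E
```

```text
[0.5027573  0.27582028 0.22266012] [1.43694405e-04 2.89136821e-01 9.57287172e-01 1.07190542e-03] 0.0854617319878193
```

View pics/crop1.png

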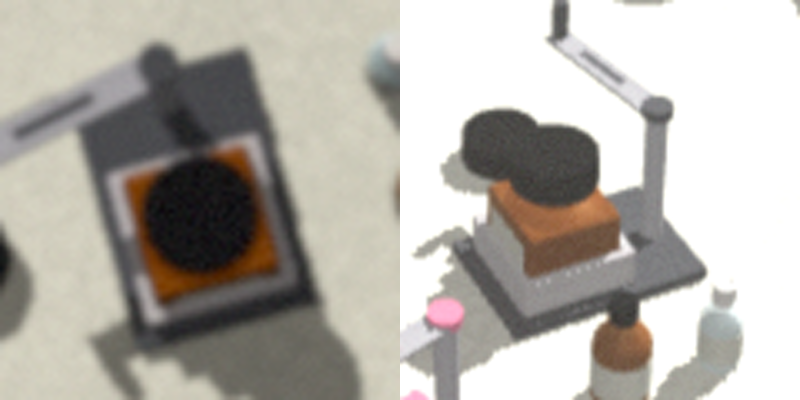

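The hasp is now well clear, and the cap is fully visible at about (202,213) in the left crop. Next I'll measure its centre with a mask.

```bash
python3 - <<'E'
import pickle,cv2,numpy as np
from h import *
d=pickle.load(open("d1.pkl","rb"))
for n,(r0,r1,c0,c1),seed in(("top",(185,275,255,345),(202*.225,213*.225)),("side",(160,280,285,405),(165*.3,165*.3))):
    im=d[n];a=cv2.resize(im["pixels"][r0:r1,c0:c1],None,fx=4,fy=4,interpolation=cv2.INTER_LINEAR).max(2)
    for th in(24,30,36):
        k,l,st,ce=cv2.connectedComponentsWithStats(cv2.morphologyEx((a<th).astype(np.uint8),cv2.MORPH_OPEN,np.ones((9,9))))
        i=l[int(seed[1]*4),int(seed[0]*4)]; p=np.array([c0,r0])+(ce[i]+.5)/4-.5
        print(n,th,st[i],p,ray(im,p,.110 if n=="top" else .098))
print([proj(d["top"],x) for x in((.477,.054,.11),)])
E
```

```text
top 24 [ 133  144   95  100 7509] [299.69435011 233.0621088 ] [0.47606771 0.05597353 0.11      ]
top 30 [ 131  141   99  104 8020] [299.71639651 233.05305486] [0.47608958 0.05592362 0.11      ]
top 36 [ 130  138  102  109 8515] [299.77215208 233.06674985] [0.47606064 0.05579558 0.11      ]
side 24 [     0      0    480    480 230400] [344.5 219.5] [0.50070869 0.01671668 0.098     ]
side 30 [     0      0    480    480 230400] [344.5 219.5] [0.50070869 0.01671668 0.098     ]
side 36 [     0      0    480    480 230400] [344.5 219.5] [0.50070869 0.01671668 0.098     ]
[array([300.56671603, 232.67475443])]
```

move_arm(
  steps=[0,0,0.0423,-0.026,-0.2205,-0.02,1,0,0,0.0423,-0.026,-0.2205,-0.02,1,0,0,0.0423,-0.026,-0.2205,-0.02,1,0,0,0.0423,-0.026,-0.2205,-0.02,1,0,0,0.0423,-0.026,-0.2205,-0.02,1,0,0,0.0423,-0.026,-0.2205,-0.02,1,0,0,0.0423,-0.026,-0.2205,-0.02,1,0,0,0.0423,-0.026,-0.2205,-0.02,1,0,0,0.0423,-0.026,-0.2205,-0.02,1,0,0,0.0423,-0.026,-0.2205,-0.02,1],
)

```text
clock: 6.2
position: [0.4768, 0.0532, 0.2029]
ee_rot: [0.0, 0.161, 0.987, 0.0]
contact_force: [-0.8, 0.4, -0.0]
width: 0.0854
gripper_force: 0.0
```

move_arm(
  steps=[0,0,0,0,0.002,-0.02,1,0,0,0,0,0.002,-0.04,1,0,0,0,0,0.002,-0.055,1,0,0,0,0,0.002,-0.07,1,0,0,0,0,0.002,-0.08,1,0,0,0,0,0.002,-0.09,1,0,0,0,0,0.002,-0.098,1,0,0,0,0,0.002,-0.103,1,0,0,0,0,0.002,-0.103,1,0,0,0,0,0.002,-0.103,1],
)

```text
clock: 7.2
position: [0.4769, 0.0543, 0.1001]
ee_rot: [0.0, 0.162, 0.987, 0.0]
contact_force: [-0.2, 0.9, 0.7]
width: 0.0856
gripper_force: 0.0
```

Next I'll close on the cap gently, so any off-centre contact shows up in the force reading.

move_arm(
  steps=[0,0,0,0,0.001,0,-0.2,0,0,0,0,0.001,0,-0.2,0,0,0,0,0.001,0,-0.2,0,0,0,0,0.001,0,-0.2,0,0,0,0,0.001,0,-0.2,0,0,0,0,0.001,0,-0.2,0,0,0,0,0.001,0,-0.2,0,0,0,0,0.001,0,-0.2,0,0,0,0,0.001,0,-0.2,0,0,0,0,0.001,0,-0.2],
  squeeze=25,
)

```text
clock: 8.2
position: [0.4773, 0.0559, 0.1006]
ee_rot: [0.001, 0.162, 0.987, 0.001]
contact_force: [0.2, 4.4, 4.8]
width: 0.0599
gripper_force: 26.5
```

move_arm(
  steps=[0,0,0,0,0.0005,0,-1,0,0,0,0,0.0005,0,-1,0,0,0,0,0.0005,0,-1,0,0,0.02,0,0.0005,0.0003,-1,0,0,0.04,0,0.0005,0.0006,-1,0,0,0.06,0,0.0005,0.0009,-1,0,0,0.08,0,0.0005,0.0013,-1,0,0,0.1,0,0.0005,0.0016,-1,0,0,0.12,0,0.0005,0.0019,-1,0,0,0.12,0,0.0005,0.0019,-1],
  squeeze=75,
)

```text
clock: 9.2
position: [0.4775, 0.0554, 0.1025]
ee_rot: [0.001, -0.213, 0.977, -0.001]
contact_force: [-0.3, 0.0, 6.3]
width: 0.0584
gripper_force: 78.9
```

```bash
python3 - <<'E'
from rig import manip
import cv2, pickle,numpy as np
s=manip.get_state(); print(s["contact_force"],s["moment"],s["position"])
b=manip.get_image("side")["pixels"][130:250,285:405]
a=manip.get_image("top")["pixels"][185:275,255:345]
a,b=[cv2.resize(cv2.convertScaleAbs(x,alpha=1.8),(400,400),interpolation=cv2.INTER_CUBIC) for x in(a,b)]
cv2.imwrite("pics/crop2.png",np.hstack([a,b]))
E
```

```text
[-0.27246528  0.01574838  6.34831904] [ 0.09981215 -0.09276094  0.00774738] [0.47748739 0.05542113 0.10245838]
```

View pics/crop2.png

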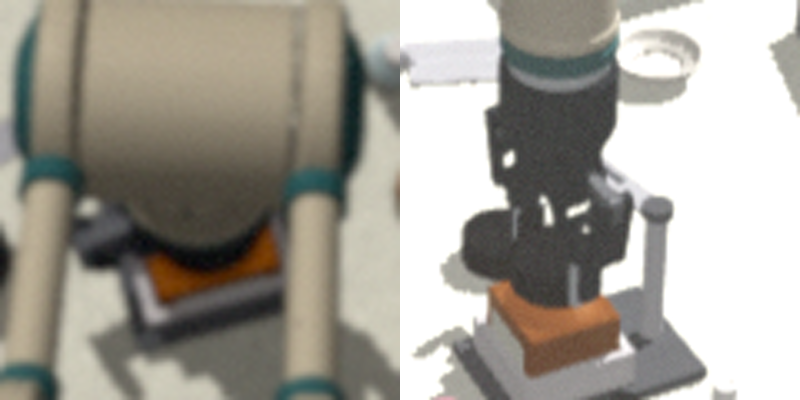

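The jar is still down in its nest, and the fingers are clear of the post and hasp. I've turned 0.75 rad so far and will go on to about 1.25 rad.

move_arm(
  steps=[0,0,0.015,0,0,0.0002,-1,0,0,0.03,0,0,0.0004,-1,0,0,0.045,0,0,0.0006,-1,0,0,0.06,0,0,0.0008,-1,0,0,0.07,0,0,0.0008,-1,0,0,0.08,0,0,0.0008,-1,0,0,0.08,0,0,0.0008,-1,0,0,0.08,0,0,0.0008,-1,0,0,0.08,0,0,0.001,-1,0,0,0.08,0,0,0.001,-1],
)

```text
clock: 10.3
position: [0.4774, 0.0559, 0.103]
ee_rot: [0.001, -0.448, 0.894, -0.0]
contact_force: [2.8, 3.5, 3.5]
width: 0.0586
gripper_force: 79.3
```

```bash
python3 - <<'E'
from rig import manip
s=manip.get_state(); print(s["contact_force"],s["moment"],s["position"],s["ee_rot"])
E
```

```text
[2.75693577 3.4940865  3.45740578] [ 0.41722269 -0.41865881 -0.04394689] [0.47739506 0.05587253 0.10300243] [ 7.85566490e-04 -4.48468410e-01  8.93798307e-01 -2.32592643e-04]
```

I've turned 1.25 rad. I'll test with a slow 6 mm lift; if the threads still hold, Fz will go strongly negative.

move_arm(
  steps=[0,0,0,0,0,0.0005,-1,0,0,0,0,0,0.001,-1,0,0,0,0,0,0.0015,-1,0,0,0,0,0,0.002,-1,0,0,0,0,0,0.003,-1,0,0,0,0,0,0.004,-1,0,0,0,0,0,0.005,-1,0,0,0,0,0,0.006,-1,0,0,0,0,0,0.006,-1,0,0,0,0,0,0.006,-1],
)

```text
clock: 11.3
position: [0.4762, 0.0558, 0.1087]
ee_rot: [-0.0, -0.449, 0.894, 0.0]
contact_force: [-0.2, 1.5, -0.8]
width: 0.0584
gripper_force: 80.3
```

```bash
python3 - <<'E'
from rig import manip
import cv2,pickle,numpy as np
s=manip.get_state(); print(s["contact_force"],s["moment"],s["position"])
b=manip.get_image("side")["pixels"][130:250,285:405]
cv2.imwrite("pics/crop3.png",cv2.resize(cv2.convertScaleAbs(b,alpha=1.8),(480,480),interpolation=cv2.INTER_CUBIC))
E
```

```text
[-0.17080962  1.48563859 -0.81482025] [ 0.18388106 -0.0006925  -0.00558489] [0.4762429  0.05578243 0.10871644]
```

View pics/crop3.png

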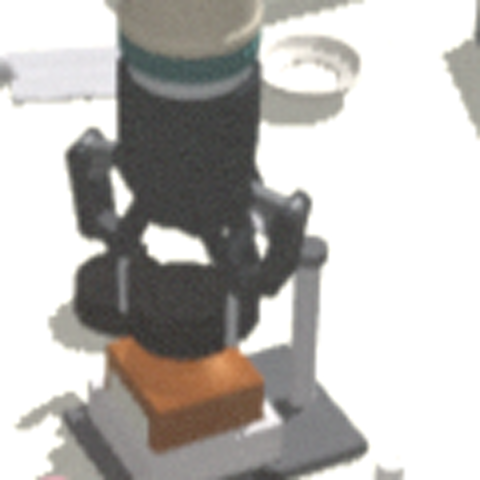

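Fz is only the cap's weight (−0.8 N), and the picture shows the jar still in its nest, so the cap is free. I'll lift it straight up.

move_arm(
  steps=[0,0,0,0,0,0.005,-1,0,0,0,0,0,0.01,-1,0,0,0,0,0,0.016,-1,0,0,0,0,0,0.022,-1,0,0,0,0,0,0.029,-1,0,0,0,0,0,0.036,-1,0,0,0,0,0,0.042,-1,0,0,0,0,0,0.046,-1,0,0,0,0,0,0.048,-1,0,0,0,0,0,0.048,-1],
)

```text
clock: 12.35
position: [0.4768, 0.0557, 0.157]
ee_rot: [0.0, -0.449, 0.894, -0.0]
contact_force: [-1.2, 0.1, -0.5]
width: 0.0583
gripper_force: 80.4
```

```bash
python3 - <<'E'
from rig import manip
import cv2,pickle,numpy as np
b=manip.get_image("side")["pixels"][120:260,270:410]
cv2.imwrite("pics/crop4.png",cv2.resize(cv2.convertScaleAbs(b,alpha=1.8),(560,560),interpolation=cv2.INTER_CUBIC))
s=manip.get_state(); print(s["contact_force"],s["moment"],s["position"],s["ee_rot"])
E
```

```text
[ 0.05367312  1.04950053 -0.51393662] [0.03885437 0.02738041 0.01096312] [0.47654767 0.05577505 0.1567481 ] [-8.50626328e-05 -4.48992875e-01  8.93535331e-01  5.29186013e-05]
```

View pics/crop4.png

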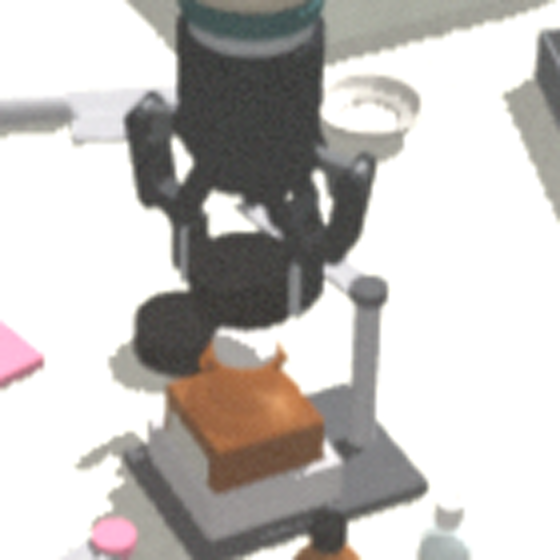

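The cap is level and held at (250,280), clear of the white-disc mouth at (245,350). The jar sits in its nest and the hasp is still swung away.

```bash
python3 -c "
from rig import manip
print(manip.sign_off())"
```

```text
the job is handed in; nothing more can be done
None
```

I swung the hasp clear to about 1.4 rad, unscrewed the cap about 1.25 rad and lifted it straight off; it is held level about 3.5 cm above the jar's mouth, the jar is still in its nest, and the job was handed in at about 12.4 s.

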